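# Line up the beakers by height on the ware board

### The job

Stand the four terracotta beakers upright on the ware board in order of height, one on each plaster bat: the tallest on the bat next to the kiln brick, then each next shorter one, to the shortest on the bat next to the water bowl. Each beaker must stand centred on its bat, with no part of it overhanging the edge. Do not drop or tip any beaker, and leave the brick and the bowl where they are.

Things in the scene. Friction and masses are not known exactly. Their poses are not given: they have to be found in the camera images.
- beaker_54: The shortest of four fired terracotta beakers: upright open-topped straight round cylinder, 54 mm high, 50 mm outer diameter (45 mm at the very foot, chamfered over the lowest 5 mm), 5 mm wall, floor 7 mm thick; all four look alike but for their height (54, 72, 90, 108 mm). 0.08 to 0.25 kg. It starts standing on the bench nearer the robot than the ware board. Origin: centre of its underside; z up along its axis.
- beaker_72: The second shortest of four fired terracotta beakers: upright open-topped straight round cylinder, 72 mm high, 50 mm outer diameter (45 mm at the very foot, chamfered over the lowest 5 mm), 5 mm wall, floor 7 mm thick; all four look alike but for their height (54, 72, 90, 108 mm). 0.08 to 0.25 kg. It starts standing on the bench nearer the robot than the ware board. Origin: centre of its underside; z up along its axis.
- beaker_90: The second tallest of four fired terracotta beakers: upright open-topped straight round cylinder, 90 mm high, 50 mm outer diameter (45 mm at the very foot, chamfered over the lowest 5 mm), 5 mm wall, floor 7 mm thick; all four look alike but for their height (54, 72, 90, 108 mm). 0.08 to 0.25 kg. It starts standing on the bench nearer the robot than the ware board. Origin: centre of its underside; z up along its axis.
- beaker_108: The tallest of four fired terracotta beakers: upright open-topped straight round cylinder, 108 mm high, 50 mm outer diameter (45 mm at the very foot, chamfered over the lowest 5 mm), 5 mm wall, floor 7 mm thick; all four look alike but for their height (54, 72, 90, 108 mm). 0.08 to 0.25 kg. It starts standing on the bench nearer the robot than the ware board. Origin: centre of its underside; z up along its axis.
- bat_a: White plaster bat, a fixed flat disc 76 mm in diameter and 6 mm thick, at the end of the row on the board's +y side (left seen from the robot); four such bats lie in a straight row, 88 mm from centre to centre, on a fixed dark wooden ware board 360 x 110 x 15 mm. Origin: centre of its underside, 15 mm above the bench; its top is 6 mm above the origin, 21 mm above the bench. Its y axis runs along the row, its x axis across it; z up.
- bat_b: White plaster bat, a fixed flat disc 76 mm in diameter and 6 mm thick, second from the +y (left) end; four such bats lie in a straight row, 88 mm from centre to centre, on a fixed dark wooden ware board 360 x 110 x 15 mm. Origin: centre of its underside, 15 mm above the bench; its top is 6 mm above the origin, 21 mm above the bench. Its y axis runs along the row, its x axis across it; z up.
- bat_c: White plaster bat, a fixed flat disc 76 mm in diameter and 6 mm thick, third from the +y (left) end; four such bats lie in a straight row, 88 mm from centre to centre, on a fixed dark wooden ware board 360 x 110 x 15 mm. Origin: centre of its underside, 15 mm above the bench; its top is 6 mm above the origin, 21 mm above the bench. Its y axis runs along the row, its x axis across it; z up.
- bat_d: White plaster bat, a fixed flat disc 76 mm in diameter and 6 mm thick, at the -y (right) end of the row; four such bats lie in a straight row, 88 mm from centre to centre, on a fixed dark wooden ware board 360 x 110 x 15 mm. Origin: centre of its underside, 15 mm above the bench; its top is 6 mm above the origin, 21 mm above the bench. Its y axis runs along the row, its x axis across it; z up.
- brick: Kiln brick, loose, pale cream block 110 x 60 mm and 64 mm high, 0.9 kg, on the bench just beyond one end of the ware board (either end), its centre 113 mm from the centre of the end bat: it marks the tall end of the row. Origin: centre of its underside; z up.
- bowl: Grey plastic water bowl, loose, 90 mm across the rim and 45 mm high, 0.3 kg, on the bench just beyond the other end of the ware board, its centre 113 mm from the centre of the end bat: it marks the short end of the row. Origin: centre of its underside; z up.

How it is judged:
By the outcome, as a careful person would: the job done as asked, in the order asked, and still so for the second after the job is handed in, with the robot touching nothing.
It also fails if it takes over 102 s, if anything falls off the work surface, if the arm or the gripper's body presses on something with over 40 N, if the wrist force passes 120 N, or if a joint passes its speed limit or range.

### The arm

A 6-joint arm with a two-finger parallel gripper is mounted at the origin on the work surface. World frame = base frame: x ahead of the robot, y to its left, z up, the work surface at z = 0. Lengths are in m, angles in rad, forces in N, time in s.
With the tool pointing down it reaches from about 0.3 to 0.775 m from the base axis. Payload 14.6 kg.
Tool frame: the origin (TCP) lies midway between the tips of the shut fingers; the grasp point (between the pads) lies 19 mm behind it (grasp_offset is the distance from the TCP to the grasp point, in m); z points along the fingers, y is the line along which they close (so a half turn about z gives the same grasp; the last joint's range is limited). The gripper opens to 94 mm and grips with 3 to 60 N. Pads are 16 mm wide; open, the fingers measure 119 mm over their backs; the gripper's body (75 mm by 177 mm) begins 78 mm behind the grasp point.
Start: joints at [-1.261, 0.3, 1.521, -0, 1.321, -0.067], TCP at [0.202, -0.511, 0.205] pointing down, gripper open.
Joint ranges: [-3.03, 3.03], [-0.79, 2.21], [0.23, 2.52], [-1.04, 4.18], [0, 3.07], [-2.55, 2.55]. Speed limits (rad/s): [2.22, 2.22, 2.57, 3.14, 3.14, 3.14].

### API

Orientations are given as [roll, pitch, yaw] about the fixed x, y, z axes, in that order (R = Rz(yaw) Ry(pitch) Rx(roll)).
In Python, from station import * gives the robot as it stands. The module is installed in compiled form; this text tells all that it offers.
- The arm moves only by the tool send_rows, never from a script. Its argument "rows" is a list of rows, each an object of numbers: "dx", "dy", "dz": the shift along the tool's x, y, z in mm; "roll": the turn about the tool's z in degrees; "jaw": the closure, from -1 (fully open) to 1 (shut). In form: [{"dx": .., "dy": .., "dz": .., "roll": .., "jaw": ..}, ...]. A call has 1 to 12 rows; each row shifts and turns the commanded pose from where the row before left it, along the tool's axes as they then stand; what a row does not reach is not made up. A row lasts 1/12 s, in which the tool goes at most 41.7 mm and 7.16 degrees, less where a joint would pass 70% of its speed; a pose out of reach is approached as far as the arm can. A call is refused whole if a number of a shift passes 41.7 or a number of a turn 7.16, either way. A call with a gripper value outside its range is refused whole. The fingers move at their own pace and stop on an object; "force" is the grip in N (left out, the last holds). Time passes only in rows, so rows that do not move let the fingers close. It gives the time, the measured TCP pose, the force, the opening and the grip force at its end, in the units of the state.
- get_obs(): the state, without advancing time (a new reading comes with each control period).
- camera(name): name is "side" or "top" or "wrist"; returns a dict with "frame" (480x640x3 uint8, red, green, blue), "z_map" (480x640 float32, m along the optical axis (not along the pixel's ray), 0 where there is no reading), "camera_matrix" (3x3 intrinsics, pixels), "D" ([k1, k2, p1, p2, k3] as OpenCV has them; the pictures are not rectified), "rvec" (rotation vector, rad) and "tvec" (3), from world to camera coordinates, as OpenCV has them. Camera axes: x right, y down, z forward; pixel columns grow to the right and rows downward; lengths in m; the calibration is good to about 2 mm. A picture is of the moment at which its call begins.
- hand_in(): hands the job in; it is judged then, once.
The state is a dict: "time_s": time; "qpos": joint angles; "joint_vel": joint speeds; "tau": joint torques, N m; "ee_pos": TCP position; "eef_rot": TCP orientation; "force": force on the tool from outside, world axes, zero at the start; "moment": the same for the moment, N m; "grip_width": finger opening in m; "grip_force": force on a finger pad.
Only numpy, scipy, OpenCV 4.12 (cv2) and the standard library are available. Lean on these libraries where they do the work, as an engineer would, in place of code of your own. Each camera call takes 0.05 s, during which the arm holds its last target. There are 200 camera calls.

## Working session

There is one attempt and no reset: what is moved stays moved. The work goes in short steps, Python scripts to look and compute and a tool call to move; the robot and the scene stay as the last step left them, time stands still between calls to the robot, and variables do not carry over. Pictures are saved under pics/ and viewed, at most 14 in all, crops included, and the job is handed in when it is done.

Besides the shell and the picture viewer there is one more tool, called after "Emit:" as name(argument=value, ...), one argument or row to a line, values as JSON. send_rows: Moves the arm, as the interface text tells. Its arguments: {"type":"object","properties":{"rows":{"type":"array"},"force":{"type":"number"}},"required":["rows"]}

```bash
mkdir -p pics; cat > h.py <<'E'
from station import *
import numpy as np, cv2
def pts(c):
    z=c["z_map"];h,w=z.shape
    u,v=np.meshgrid(np.arange(w),np.arange(h))
    n=cv2.undistortPoints(np.stack([u,v],-1).reshape(-1,1,2).astype(np.float64),c["camera_matrix"],c["D"]).reshape(h,w,2)
    P=np.dstack([n[...,0]*z,n[...,1]*z,z])
    R=cv2.Rodrigues(np.array(c["rvec"],float))[0];t=np.array(c["tvec"],float).ravel()
    W=(P-t)@R
    W[z<=0]=np.nan
    return W
def save(c,n): cv2.imwrite("pics/"+n+".png",c["frame"][...,::-1])
E
python3 - <<'E'
from h import *
c=camera("top");save(c,"top0");W=pts(c);np.save("top0.npy",W)
s=camera("side");save(s,"side0");np.save("side0.npy",pts(s))
o=get_obs();print({k:np.round(v,3) for k,v in o.items()})
z=W[...,2]
m=(z>0.035)&(z<0.2)
n,l,st,ce=cv2.connectedComponentsWithStats(m.astype(np.uint8))
for i in range(1,n):
    if st[i,4]>60:
        p=W[l==i];q=p[p[:,2]>np.nanpercentile(p[:,2],90)-0.008]
        print(i,st[i],np.round(np.percentile(p[:,2],95),4),"min",np.round(q.min(0),3),"max",np.round(q.max(0),3))
E
```

```text
{'time_s': np.float64(0.1), 'qpos': array([-1.261,  0.3  ,  1.522, -0.   ,  1.321, -0.067]), 'joint_vel': array([-0.   , -0.002, -0.003,  0.001, -0.   ,  0.001]), 'tau': array([-0.0000e+00, -5.3264e+01, -3.5328e+01,  7.1000e-02,  2.4000e-02,
       -0.0000e+00]), 'ee_pos': array([ 0.202, -0.511,  0.205]), 'eef_rot': array([-3.141, -0.   ,  0.377]), 'force': array([ 0.768, -0.935, -0.125]), 'moment': array([-0.004, -0.03 , -0.003]), 'grip_force': np.float64(0.0), 'grip_width': np.float64(0.094)}
1 [403 183  38  39 305] 0.0477 min [ 0.622 -0.275  0.039] max [ 0.71  -0.189  0.05 ]
2 [ 192  186   30   51 1435] 0.0671 min [0.592 0.225 0.058] max [0.704 0.289 0.072]
4 [283 289  24  24 205] 0.1103 min [0.421 0.035 0.102] max [0.47  0.082 0.112]
5 [385 295  23  22 177] 0.0565 min [ 0.408 -0.191  0.048] max [ 0.455 -0.142  0.058]
6 [160 299  29  23 385] 0.092 min [0.403 0.299 0.083] max [0.451 0.349 0.096]
7 [452 302  26  23 311] 0.0736 min [ 0.389 -0.343  0.065] max [ 0.438 -0.293  0.077]
8 [261 410  51  18  91] 0.1991 min [0.203 0.023 0.189] max [0.234 0.12  0.2  ]
```

View pics/top0.png

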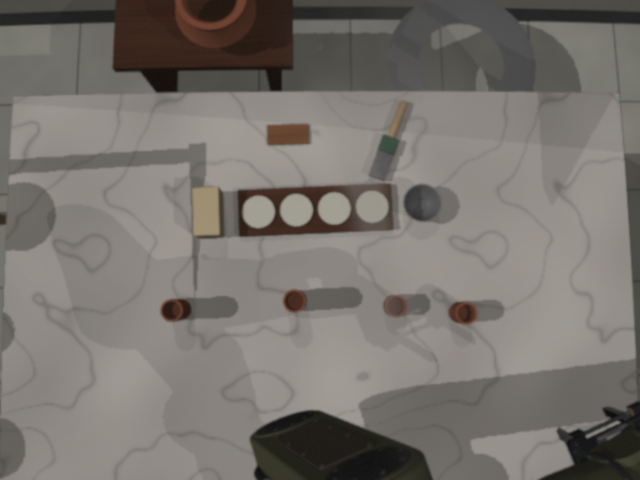

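View pics/side0.png

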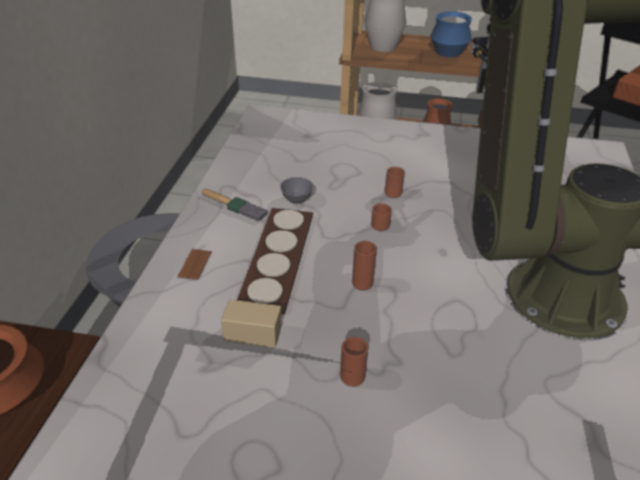

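Top view: the brick is at (206,211), at the left end (+y), and the bowl at (422,203). The bats are at x = 258, 296, 334 and 372. By depth the beakers are 90 (175,310), 108 (294,300), 54 (396,306) and 72 (463,313). So 108→a, 90→b, 72→c and 54→d.

```bash
python3 - <<'E'
from h import *
for n in("top","side"):
    W=np.load(n+"0.npy");f=cv2.imread(f"pics/{n}0.png").astype(int)
    m=(f.min(2)>135)&(W[...,0]>.58)&(W[...,0]<.72)&(abs(W[...,1])<.215)&(abs(W[...,2]-.021)<.02)
    k,l,st,ce=cv2.connectedComponentsWithStats(m.astype(np.uint8),connectivity=4)
    for i in range(1,k):
        if st[i,4]>150:
            p=W[l==i];print(n,st[i],np.round(p.mean(0),4),np.round(np.ptp(p,axis=0),3),"mid",np.round((p.max(0)+p.min(0))/2,4))
W=np.load("side0.npy");f=cv2.imread("pics/side0.png").astype(int)
for x,y,h in((.4455,.0585,.108),(.4315,-.1665,.054),(.427,.324,.09),(.4135,-.318,.072)):
    m=(np.hypot(W[...,0]-x,W[...,1]-y)<.04)&(W[...,2]>.012)
    p=W[m];q=p[p[:,2]>h-.006]
    print(h,p[:,2].max().round(3),len(q),"rim mid",np.round((q.max(0)+q.min(0))/2,4),np.round(np.ptp(q,axis=0),3))
E
```

```text
top [358 192  29  29 673] [ 0.6607 -0.1196  0.0202] [0.067 0.066 0.015] mid [ 0.6615 -0.1205  0.02  ]
top [320 194  30  29 701] [ 0.6573 -0.032   0.0202] [0.067 0.068 0.016] mid [ 0.6575 -0.0332  0.0202]
top [282 195  30  30 711] [0.6543 0.0558 0.0203] [0.069 0.067 0.014] mid [0.6545 0.055  0.0204]
top [244 197  30  30 703] [0.6509 0.1433 0.0203] [0.069 0.067 0.014] mid [0.6509 0.1423 0.0211]
side [275 210  28  18 393] [ 0.6607 -0.1205  0.0214] [0.072 0.08  0.012] mid [ 0.661  -0.1222  0.022 ]
side [267 231  29  20 446] [ 0.6575 -0.032   0.0214] [0.071 0.074 0.012] mid [ 0.6576 -0.0341  0.0213]
side [258 254  31  21 522] [0.6544 0.0557 0.0215] [0.07  0.075 0.011] mid [0.6545 0.0547 0.021 ]
side [248 279  33  22 568] [0.6514 0.1416 0.0214] [0.07  0.07  0.012] mid [0.6515 0.1395 0.0208]
0.108 0.112 177 rim mid [0.4458 0.0575 0.1071] [0.048 0.052 0.01 ]
0.054 0.059 132 rim mid [ 0.4318 -0.1675  0.0534] [0.048 0.052 0.01 ]
0.09 0.096 249 rim mid [0.4284 0.3223 0.09  ] [0.049 0.052 0.012]
0.072 0.075 109 rim mid [ 0.4147 -0.3214  0.0706] [0.049 0.056 0.009]
```

Emit:
send_rows(
  rows=[
    {"dx": 0, "dy": 0, "dz": 0, "roll": -6.8, "jaw": -1},
    {"roll": -6.8, "dx": 0, "dy": 0, "dz": 0, "jaw": -1},
    {"roll": -6.8, "dx": 0, "dy": 0, "dz": 0, "jaw": -1},
    {"roll": -6.8, "dx": 0, "dy": 0, "dz": 0, "jaw": -1},
    {"roll": -6.8, "dx": 0, "dy": 0, "dz": 0, "jaw": -1},
    {"roll": -6.8, "dx": 0, "dy": 0, "dz": 0, "jaw": -1},
    {"roll": -6.8, "dx": 0, "dy": 0, "dz": 0, "jaw": -1},
    {"roll": -6.8, "dx": 0, "dy": 0, "dz": 0, "jaw": -1},
    {"roll": -6.8, "dx": 0, "dy": 0, "dz": 0, "jaw": -1},
    {"roll": -6.8, "dx": 0, "dy": 0, "dz": 0, "jaw": -1},
    {"roll": 0, "dx": 0, "dy": 0, "dz": 0, "jaw": -1},
  ],
)

```text
time_s: 1.02
ee_pos: [0.2023, -0.5113, 0.2051]
eef_rot: [-3.141, -0.001, 1.569]
force: [-0.2, 1.1, 0.6]
grip_width: 0.0942
grip_force: 0.0
```

Emit:
send_rows(
  rows=[
    {"dx": 20, "dy": 21, "dz": 0, "roll": 0, "jaw": -1},
    {"dx": 20, "dy": 21, "dz": 0, "roll": 0, "jaw": -1},
    {"dx": 20, "dy": 21, "dz": 0, "roll": 0, "jaw": -1},
    {"dx": 20, "dy": 21, "dz": 0, "roll": 0, "jaw": -1},
    {"dx": 20, "dy": 21, "dz": 0, "roll": 0, "jaw": -1},
    {"dx": 20, "dy": 21, "dz": 0, "roll": 0, "jaw": -1},
    {"dx": 20, "dy": 21, "dz": 0, "roll": 0, "jaw": -1},
    {"dx": 20, "dy": 21, "dz": 0, "roll": 0, "jaw": -1},
    {"dx": 20, "dy": 21, "dz": 0, "roll": 0, "jaw": -1},
    {"dx": 10, "dy": 21, "dz": 0, "roll": 0, "jaw": -1},
    {"dx": 0, "dy": 0, "dz": 0, "roll": 0, "jaw": -1},
  ],
)

```text
time_s: 1.93
ee_pos: [0.4162, -0.3209, 0.2053]
eef_rot: [3.141, -0.0, 1.562]
force: [-0.9, 0.2, -0.6]
grip_width: 0.094
grip_force: 0.0
```

```bash
python3 - <<'E'
from h import *
c=camera("wrist");save(c,"w1");W=pts(c)
p=W[(np.hypot(W[...,0]-.414,W[...,1]+.32)<.05)&(W[...,2]>.063)&(W[...,2]<.085)]
print(len(p),p.min(0),p.max(0),(p.min(0)+p.max(0))/2, get_obs()["ee_pos"])
E
```

```text
1029 [ 0.3913563  -0.34548718  0.06306935] [ 0.44031512 -0.29605013  0.07432379] [ 0.41583571 -0.32076866  0.06869657] [ 0.41486122 -0.32182781  0.20514005]
```

View pics/w1.png

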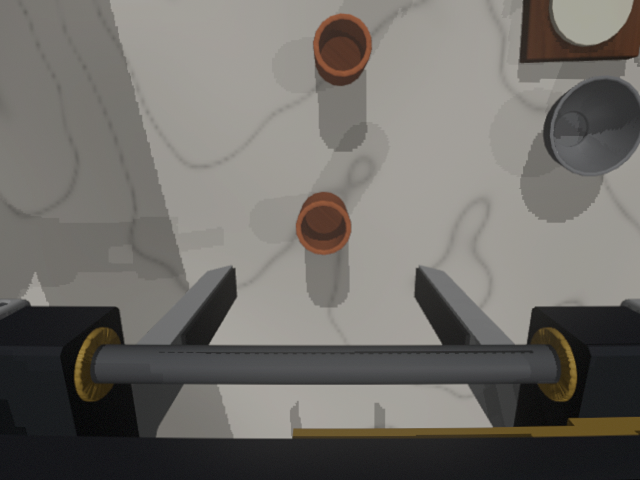

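The wrist image shows the fingers straddling the 72 mm beaker at (323,225). Its measured centre is within about 1 mm of the TCP. I'll descend and grip.

Emit:
send_rows(
  rows=[
    {"dx": 1, "dy": 0, "dz": 25, "roll": 0, "jaw": -1},
    {"dx": 0, "dy": 0, "dz": 25, "roll": 0, "jaw": -1},
    {"dx": 0, "dy": 0, "dz": 25, "roll": 0, "jaw": -1},
    {"dx": 0, "dy": 0, "dz": 25, "roll": 0, "jaw": -1},
    {"dx": 0, "dy": 0, "dz": 25, "roll": 0, "jaw": -1},
    {"dx": 0, "dy": 0, "dz": 25, "roll": 0, "jaw": -1},
    {"dx": 0, "dy": 0, "dz": 20, "roll": 0, "jaw": -1},
    {"dx": 0, "dy": 0, "dz": 9, "roll": 0, "jaw": -1},
    {"dx": 0, "dy": 0, "dz": 0, "roll": 0, "jaw": -1},
  ],
)

```text
time_s: 2.73
ee_pos: [0.4125, -0.3217, 0.0248]
eef_rot: [-3.139, -0.002, 1.561]
force: [0.1, -0.0, -0.2]
grip_width: 0.094
grip_force: 0.0
```

Emit:
send_rows(
  rows=[
    {"dx": 0, "dy": 0, "dz": 0, "roll": 0, "jaw": 1},
    {"dx": 0, "dy": 0, "dz": 0, "roll": 0, "jaw": 1},
    {"dx": 0, "dy": 0, "dz": 0, "roll": 0, "jaw": 1},
    {"dx": 0, "dy": 0, "dz": 0, "roll": 0, "jaw": 1},
    {"dx": 0, "dy": 0, "dz": 0, "roll": 0, "jaw": 1},
    {"dx": 0, "dy": 0, "dz": 0, "roll": 0, "jaw": 1},
    {"dx": 0, "dy": 0, "dz": 0, "roll": 0, "jaw": 1},
    {"dx": 0, "dy": 0, "dz": 0, "roll": 0, "jaw": 1},
    {"dx": 0, "dy": 0, "dz": 0, "roll": 0, "jaw": 1},
    {"dx": 0, "dy": 0, "dz": 0, "roll": 0, "jaw": 1},
  ],
  force=20,
)

```text
time_s: 3.57
ee_pos: [0.4139, -0.322, 0.0267]
eef_rot: [3.141, 0.0, 1.564]
force: [-0.3, -0.2, 4.6]
grip_width: 0.0503
grip_force: 20.0
```

Emit:
send_rows(
  rows=[
    {"dx": 0, "dy": 0, "dz": -10, "roll": 0, "jaw": 1},
    {"dx": 0, "dy": 0, "dz": -20, "roll": 0, "jaw": 1},
    {"dx": 0, "dy": 0, "dz": -25, "roll": 0, "jaw": 1},
    {"dx": 0, "dy": 0, "dz": -25, "roll": 0, "jaw": 1},
    {"dx": 0, "dy": 0, "dz": -20, "roll": 0, "jaw": 1},
    {"dx": 0, "dy": 0, "dz": -10, "roll": 0, "jaw": 1},
    {"dx": 5, "dy": 4, "dz": 0, "roll": 0, "jaw": 1},
    {"dx": 15, "dy": 12, "dz": 0, "roll": 0, "jaw": 1},
    {"dx": 25, "dy": 21, "dz": 0, "roll": 0, "jaw": 1},
    {"dx": 25, "dy": 21, "dz": 0, "roll": 0, "jaw": 1},
    {"dx": 25, "dy": 21, "dz": 0, "roll": 0, "jaw": 1},
    {"dx": 25, "dy": 21, "dz": 0, "roll": 0, "jaw": 1},
  ],
)

```text
time_s: 4.57
ee_pos: [0.515, -0.2007, 0.1349]
eef_rot: [-3.14, -0.001, 1.563]
force: [0.2, -0.7, -1.0]
grip_width: 0.0502
grip_force: 20.0
```

Emit:
send_rows(
  rows=[
    {"dx": 25, "dy": 21, "dz": 0, "roll": 0, "jaw": 1},
    {"dx": 25, "dy": 21, "dz": 0, "roll": 0, "jaw": 1},
    {"dx": 25, "dy": 21, "dz": 0, "roll": 0, "jaw": 1},
    {"dx": 25, "dy": 21, "dz": 0, "roll": 0, "jaw": 1},
    {"dx": 25, "dy": 21, "dz": 0, "roll": 0, "jaw": 1},
    {"dx": 25, "dy": 21, "dz": 0, "roll": 0, "jaw": 1},
    {"dx": 15, "dy": 12, "dz": 0, "roll": 0, "jaw": 1},
    {"dx": 5, "dy": 4, "dz": 0, "roll": 0, "jaw": 1},
    {"dx": 0, "dy": 0, "dz": 0, "roll": -2, "jaw": 1},
    {"dx": 0, "dy": 0, "dz": 0, "roll": 0, "jaw": 1},
  ],
)

```text
time_s: 5.4
ee_pos: [0.6572, -0.0333, 0.1347]
eef_rot: [-3.139, -0.0, 1.601]
force: [-0.3, 0.5, -1.5]
grip_width: 0.0502
grip_force: 20.0
```

```bash
python3 - <<'E'
from h import *
c=camera("side");save(c,"s1");o=get_obs();print(o["ee_pos"],o["eef_rot"],o["grip_width"],o["grip_force"],o["force"])
E
```

```text
[ 0.6571507  -0.03375183  0.13512729] [-3.13960690e+00 -1.81509163e-04  1.59813166e+00] 0.05018928780384243 19.999646237120032 [-0.01026756  0.81539687 -1.28338286]
```

View pics/s1.png

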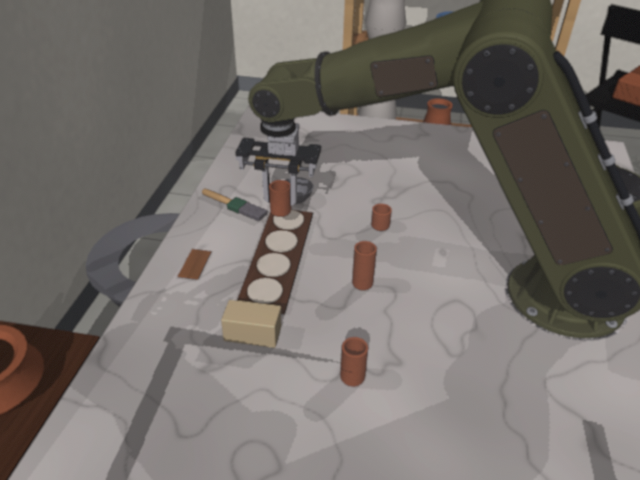

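The side view shows the beaker held upright over the board at (280,197), with nothing else disturbed. Lowering onto bat c.

Emit:
send_rows(
  rows=[
    {"dx": 1.5, "dy": 0.5, "dz": 10, "roll": 0, "jaw": 1},
    {"dx": 0, "dy": 0, "dz": 20, "roll": 0, "jaw": 1},
    {"dx": 0, "dy": 0, "dz": 20, "roll": 0, "jaw": 1},
    {"dx": 0, "dy": 0, "dz": 15, "roll": 0, "jaw": 1},
    {"dx": 0, "dy": 0, "dz": 10, "roll": 0, "jaw": 1},
    {"dx": 0, "dy": 0, "dz": 5, "roll": 0, "jaw": 1},
    {"dx": 0, "dy": 0, "dz": 3, "roll": 0, "jaw": 1},
    {"dx": 0, "dy": 0, "dz": 1.5, "roll": 0, "jaw": 1},
    {"dx": 0, "dy": 0, "dz": 1, "roll": 0, "jaw": 1},
    {"dx": 0, "dy": 0, "dz": 0, "roll": 0, "jaw": 1},
    {"dx": 0, "dy": 0, "dz": 0, "roll": 0, "jaw": 1},
  ],
)

```text
time_s: 6.37
ee_pos: [0.6586, -0.0322, 0.0516]
eef_rot: [3.141, 0.0, 1.598]
force: [-1.4, -0.3, -0.9]
grip_width: 0.0503
grip_force: 20.0
```

Emit:
send_rows(
  rows=[
    {"dx": 0, "dy": -1, "dz": 1, "roll": 0, "jaw": 1},
    {"dx": 0, "dy": 0, "dz": 1, "roll": 0, "jaw": 1},
    {"dx": 0, "dy": 0, "dz": 0, "roll": 0, "jaw": 1},
  ],
)

```text
time_s: 6.62
ee_pos: [0.6572, -0.0322, 0.0489]
eef_rot: [-3.141, -0.0, 1.599]
force: [1.0, -0.3, -2.2]
grip_width: 0.0502
grip_force: 20.0
```

Emit:
send_rows(
  rows=[
    {"dx": 0, "dy": 0, "dz": 1, "roll": 0, "jaw": 1},
    {"dx": 0, "dy": 0, "dz": 0, "roll": 0, "jaw": 1},
    {"dx": 0, "dy": 0, "dz": 0, "roll": 0, "jaw": 1},
  ],
)

```text
time_s: 6.87
ee_pos: [0.6572, -0.0322, 0.0479]
eef_rot: [-3.141, -0.0, 1.599]
force: [-0.4, -0.8, -0.8]
grip_width: 0.0506
grip_force: 20.0
```

Emit:
send_rows(
  rows=[
    {"dx": 0, "dy": 0, "dz": 0.7, "roll": 0, "jaw": 1},
    {"dx": 0, "dy": 0, "dz": 0, "roll": 0, "jaw": 1},
    {"dx": 0, "dy": 0, "dz": 0, "roll": 0, "jaw": 1},
  ],
)

```text
time_s: 7.12
ee_pos: [0.6574, -0.0322, 0.0477]
eef_rot: [3.141, 0.0, 1.598]
force: [-2.2, 0.0, 4.3]
grip_width: 0.0506
grip_force: 20.0
```

Emit:
send_rows(
  rows=[
    {"dx": 0, "dy": 0, "dz": 0, "roll": 0, "jaw": -1},
    {"dx": 0, "dy": 0, "dz": 0, "roll": 0, "jaw": -1},
    {"dx": 0, "dy": 0, "dz": 0, "roll": 0, "jaw": -1},
    {"dx": 0, "dy": 0, "dz": 0, "roll": 0, "jaw": -1},
    {"dx": 0, "dy": 0, "dz": 0, "roll": 0, "jaw": -1},
    {"dx": 0, "dy": 0, "dz": -10, "roll": 0, "jaw": -1},
    {"dx": 0, "dy": 0, "dz": -25, "roll": 0, "jaw": -1},
    {"dx": 0, "dy": 0, "dz": -30, "roll": 0, "jaw": -1},
    {"dx": 0, "dy": 0, "dz": -30, "roll": 0, "jaw": -1},
    {"dx": 0, "dy": 0, "dz": -25, "roll": 0, "jaw": -1},
    {"dx": 0, "dy": 0, "dz": 0, "roll": 0, "jaw": -1},
  ],
)

```text
time_s: 8.03
ee_pos: [0.6591, -0.0323, 0.1742]
eef_rot: [3.133, 0.001, 1.599]
force: [-0.0, -0.6, 0.3]
grip_width: 0.0942
grip_force: 0.0
```

Emit:
send_rows(
  rows=[
    {"dx": -13, "dy": -23, "dz": 0, "roll": 0, "jaw": -1},
    {"dx": -13, "dy": -23, "dz": 0, "roll": 0, "jaw": -1},
    {"dx": -13, "dy": -23, "dz": 0, "roll": 0, "jaw": -1},
    {"dx": -13, "dy": -23, "dz": 0, "roll": 0, "jaw": -1},
    {"dx": -13, "dy": -23, "dz": 0, "roll": 0, "jaw": -1},
    {"dx": -13, "dy": -23, "dz": 0, "roll": 0, "jaw": -1},
    {"dx": -13, "dy": -23, "dz": 0, "roll": 0, "jaw": -1},
    {"dx": -13, "dy": -23, "dz": 0, "roll": 0, "jaw": -1},
    {"dx": -13, "dy": -23, "dz": 0, "roll": 0, "jaw": -1},
    {"dx": -12, "dy": -23, "dz": 0, "roll": 0, "jaw": -1},
    {"dx": 0, "dy": 0, "dz": 0, "roll": 0, "jaw": -1},
    {"dx": 0, "dy": 0, "dz": 0, "roll": 0, "jaw": -1},
  ],
)

```text
time_s: 9.03
ee_pos: [0.4305, -0.168, 0.1678]
eef_rot: [3.141, 0.0, 1.597]
force: [-0.1, 1.0, 0.1]
grip_width: 0.0941
grip_force: 0.0
```

```bash
cat > look.py <<'E'
from h import *
import sys
c=camera("wrist");save(c,sys.argv[1]);W=pts(c)
x,y,h=map(float,sys.argv[2:5])
p=W[(np.hypot(W[...,0]-x,W[...,1]-y)<.045)&(W[...,2]>h-.007)&(W[...,2]<h+.01)]
o=get_obs();m=(p.min(0)+p.max(0))/2
print(len(p),"size",np.round(np.ptp(p,axis=0),3),"mid",np.round(m,4),"tcp",np.round(o["ee_pos"],4),o["eef_rot"])
e=(m-o["ee_pos"])[:2];a=o["eef_rot"][2]
print("tool dx,dy mm",np.round(1e3*np.array([e@[np.cos(a),np.sin(a)],e@[np.sin(a),-np.cos(a)]]),1))
E
python3 look.py w2 .4315 -.167 .054
python3 - <<'E'
from h import *
c=camera("top");W=pts(c);save(c,"t2")
p=W[(np.hypot(W[...,0]-.6575,W[...,1]+.032)<.045)&(W[...,2]>.083)&(W[...,2]<.11)]
print(len(p),"72 now",(p.min(0)+p.max(0))/2,np.ptp(p,axis=0))
E
```

```text
1111 size [0.049 0.049 0.009] mid [ 0.4333 -0.1678  0.0518] tcp [ 0.4311 -0.1676  0.1677] [3.14080289e+00 2.79603891e-04 1.59774404e+00]
tool dx,dy mm [-0.3  2.2]
167 72 now [ 0.65689409 -0.02990484  0.09050971] [0.04947161 0.04838521 0.0149918 ]
```

View pics/w2.png

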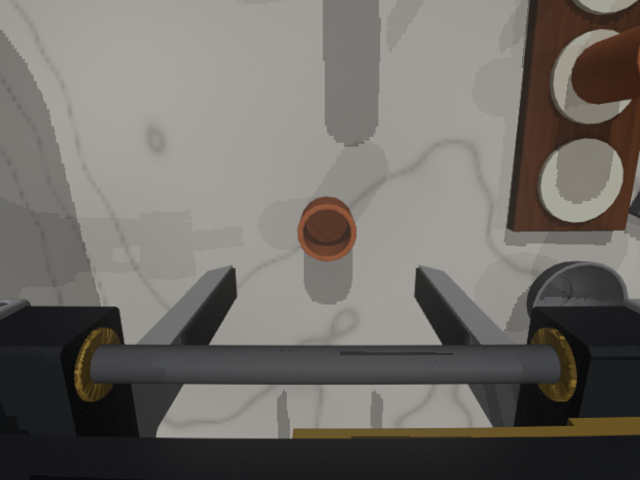

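The wrist view shows the 54 mm beaker at (327,230) centred between the fingers, and the 72 mm one standing on bat c. I'll grasp the 54.

Emit:
send_rows(
  rows=[
    {"dx": 0, "dy": 1, "dz": 25, "roll": 0, "jaw": -1},
    {"dx": 0, "dy": 0, "dz": 25, "roll": 0, "jaw": -1},
    {"dx": 0, "dy": 0, "dz": 25, "roll": 0, "jaw": -1},
    {"dx": 0, "dy": 0, "dz": 25, "roll": 0, "jaw": -1},
    {"dx": 0, "dy": 0, "dz": 25, "roll": 0, "jaw": -1},
    {"dx": 0, "dy": 0, "dz": 20, "roll": 0, "jaw": -1},
    {"dx": 0, "dy": 0, "dz": 10, "roll": 0, "jaw": -1},
    {"dx": 0, "dy": 0, "dz": 0, "roll": 0, "jaw": -1},
    {"dx": 0, "dy": 0, "dz": 0, "roll": 0, "jaw": -1},
  ],
)

```text
time_s: 9.88
ee_pos: [0.4324, -0.1673, 0.0125]
eef_rot: [-3.141, -0.0, 1.599]
force: [0.0, -0.3, 0.7]
grip_width: 0.0937
grip_force: 0.0
```

Emit:
send_rows(
  rows=[
    {"dx": 0, "dy": 0, "dz": 0, "roll": 0, "jaw": 1},
    {"dx": 0, "dy": 0, "dz": 0, "roll": 0, "jaw": 1},
    {"dx": 0, "dy": 0, "dz": 0, "roll": 0, "jaw": 1},
    {"dx": 0, "dy": 0, "dz": 0, "roll": 0, "jaw": 1},
    {"dx": 0, "dy": 0, "dz": 0, "roll": 0, "jaw": 1},
    {"dx": 0, "dy": 0, "dz": 0, "roll": 0, "jaw": 1},
    {"dx": 0, "dy": 0, "dz": 0, "roll": 0, "jaw": 1},
    {"dx": 0, "dy": 0, "dz": 0, "roll": 0, "jaw": 1},
    {"dx": 0, "dy": 0, "dz": 0, "roll": 0, "jaw": 1},
    {"dx": 0, "dy": 0, "dz": 0, "roll": 0, "jaw": 1},
  ],
  force=20,
)

```text
time_s: 10.72
ee_pos: [0.432, -0.1675, 0.0123]
eef_rot: [3.142, 0.0, 1.599]
force: [-0.4, 0.1, 3.2]
grip_width: 0.0503
grip_force: 20.0
```

Emit:
send_rows(
  rows=[
    {"dx": 0, "dy": 0, "dz": -10, "roll": 0, "jaw": 1},
    {"dx": 0, "dy": 0, "dz": -20, "roll": 0, "jaw": 1},
    {"dx": 0, "dy": 0, "dz": -25, "roll": 0, "jaw": 1},
    {"dx": 0, "dy": 0, "dz": -25, "roll": 0, "jaw": 1},
    {"dx": 0, "dy": 0, "dz": -20, "roll": 0, "jaw": 1},
    {"dx": 0, "dy": 0, "dz": -10, "roll": 0, "jaw": 1},
    {"dx": 1, "dy": 5, "dz": 0, "roll": 0, "jaw": 1},
    {"dx": 2, "dy": 15, "dz": 0, "roll": 0, "jaw": 1},
    {"dx": 4, "dy": 21, "dz": 0, "roll": 0, "jaw": 1},
    {"dx": 4, "dy": 21, "dz": 0, "roll": 0, "jaw": 1},
    {"dx": 4, "dy": 21, "dz": 0, "roll": 0, "jaw": 1},
    {"dx": 4, "dy": 21, "dz": 0, "roll": 0, "jaw": 1},
  ],
)

```text
time_s: 11.72
ee_pos: [0.536, -0.145, 0.1206]
eef_rot: [-3.14, -0.001, 1.598]
force: [0.5, -1.3, -1.1]
grip_width: 0.0504
grip_force: 20.0
```

Emit:
send_rows(
  rows=[
    {"dx": 4, "dy": 21, "dz": 0, "roll": 0, "jaw": 1},
    {"dx": 4, "dy": 21, "dz": 0, "roll": 0, "jaw": 1},
    {"dx": 4, "dy": 21, "dz": 0, "roll": 0, "jaw": 1},
    {"dx": 4, "dy": 21, "dz": 0, "roll": 0, "jaw": 1},
    {"dx": 4, "dy": 21, "dz": 0, "roll": 0, "jaw": 1},
    {"dx": 2, "dy": 15, "dz": 0, "roll": 0, "jaw": 1},
    {"dx": 0, "dy": 6, "dz": 0, "roll": 0, "jaw": 1},
    {"dx": 0, "dy": 0, "dz": 0, "roll": 0, "jaw": 1},
    {"dx": 0, "dy": 0, "dz": 0, "roll": 0, "jaw": 1},
  ],
)

```text
time_s: 12.47
ee_pos: [0.66, -0.1201, 0.121]
eef_rot: [-3.14, -0.0, 1.599]
force: [-1.2, 0.3, -0.1]
grip_width: 0.0505
grip_force: 20.0
```

Emit:
send_rows(
  rows=[
    {"dx": 0, "dy": 0.5, "dz": 10, "roll": 0, "jaw": 1},
    {"dx": 0, "dy": 0, "dz": 20, "roll": 0, "jaw": 1},
    {"dx": 0, "dy": 0, "dz": 20, "roll": 0, "jaw": 1},
    {"dx": 0, "dy": 0, "dz": 15, "roll": 0, "jaw": 1},
    {"dx": 0, "dy": 0, "dz": 10, "roll": 0, "jaw": 1},
    {"dx": 0, "dy": 0, "dz": 6, "roll": 0, "jaw": 1},
    {"dx": 0, "dy": 0, "dz": 3, "roll": 0, "jaw": 1},
    {"dx": 0, "dy": 0, "dz": 2, "roll": 0, "jaw": 1},
    {"dx": 0, "dy": 0, "dz": 1, "roll": 0, "jaw": 1},
    {"dx": 0, "dy": 0, "dz": 0, "roll": 0, "jaw": 1},
    {"dx": 0, "dy": 0, "dz": 0, "roll": 0, "jaw": 1},
  ],
)

```text
time_s: 13.38
ee_pos: [0.6615, -0.1202, 0.0359]
eef_rot: [3.141, 0.0, 1.599]
force: [-0.1, -0.3, -0.3]
grip_width: 0.0502
grip_force: 20.0
```

Emit:
send_rows(
  rows=[
    {"dx": 0, "dy": 0, "dz": 0.7, "roll": 0, "jaw": 1},
    {"dx": 0, "dy": 0, "dz": 0, "roll": 0, "jaw": 1},
    {"dx": 0, "dy": 0, "dz": 0, "roll": 0, "jaw": 1},
  ],
)

```text
time_s: 13.63
ee_pos: [0.6613, -0.1201, 0.0347]
eef_rot: [3.141, 0.0, 1.599]
force: [0.1, -0.1, -1.1]
grip_width: 0.0506
grip_force: 20.0
```

Emit:
send_rows(
  rows=[
    {"dx": 0, "dy": 0, "dz": 0.8, "roll": 0, "jaw": 1},
    {"dx": 0, "dy": 0, "dz": 0, "roll": 0, "jaw": 1},
    {"dx": 0, "dy": 0, "dz": 0, "roll": 0, "jaw": 1},
  ],
)

```text
time_s: 13.88
ee_pos: [0.6612, -0.1201, 0.0337]
eef_rot: [-3.141, -0.0, 1.598]
force: [-0.3, 0.4, -0.7]
grip_width: 0.0504
grip_force: 20.0
```

Emit:
send_rows(
  rows=[
    {"dx": 0, "dy": 0, "dz": 0.7, "roll": 0, "jaw": 1},
    {"dx": 0, "dy": 0, "dz": 0, "roll": 0, "jaw": 1},
    {"dx": 0, "dy": 0, "dz": 0, "roll": 0, "jaw": 1},
  ],
)

```text
time_s: 14.13
ee_pos: [0.6613, -0.1201, 0.0334]
eef_rot: [3.141, 0.0, 1.599]
force: [-3.1, 0.6, 4.6]
grip_width: 0.05
grip_force: 20.0
```

Contact is confirmed. Releasing, rising and moving to the 108.

Emit:
send_rows(
  rows=[
    {"dx": 0, "dy": 0, "dz": 0, "roll": 0, "jaw": -1},
    {"dx": 0, "dy": 0, "dz": 0, "roll": 0, "jaw": -1},
    {"dx": 0, "dy": 0, "dz": 0, "roll": 0, "jaw": -1},
    {"dx": 0, "dy": 0, "dz": 0, "roll": 0, "jaw": -1},
    {"dx": 0, "dy": 0, "dz": 0, "roll": 0, "jaw": -1},
    {"dx": 0, "dy": 0, "dz": -10, "roll": 0, "jaw": -1},
    {"dx": 0, "dy": 0, "dz": -25, "roll": 0, "jaw": -1},
    {"dx": 0, "dy": 0, "dz": -35, "roll": 0, "jaw": -1},
    {"dx": 0, "dy": 0, "dz": -35, "roll": 0, "jaw": -1},
    {"dx": 0, "dy": 0, "dz": -35, "roll": 0, "jaw": -1},
    {"dx": 0, "dy": 0, "dz": -20, "roll": 0, "jaw": -1},
    {"dx": 0, "dy": 0, "dz": 0, "roll": 0, "jaw": -1},
  ],
)

```text
time_s: 15.13
ee_pos: [0.6627, -0.1204, 0.1997]
eef_rot: [3.133, 0.002, 1.599]
force: [0.7, 0.3, 1.6]
grip_width: 0.0938
grip_force: 0.0
```

Emit:
send_rows(
  rows=[
    {"dx": 18, "dy": -21, "dz": 0, "roll": 0, "jaw": -1},
    {"dx": 18, "dy": -21, "dz": 0, "roll": 0, "jaw": -1},
    {"dx": 18, "dy": -21, "dz": 0, "roll": 0, "jaw": -1},
    {"dx": 18, "dy": -21, "dz": 0, "roll": 0, "jaw": -1},
    {"dx": 18, "dy": -21, "dz": 0, "roll": 0, "jaw": -1},
    {"dx": 18, "dy": -21, "dz": 0, "roll": 0, "jaw": -1},
    {"dx": 19, "dy": -21, "dz": 0, "roll": 0, "jaw": -1},
    {"dx": 19, "dy": -21, "dz": 0, "roll": 0, "jaw": -1},
    {"dx": 19, "dy": -21, "dz": 0, "roll": 0, "jaw": -1},
    {"dx": 19, "dy": -21, "dz": 0, "roll": 0, "jaw": -1},
    {"dx": 0, "dy": 0, "dz": 0, "roll": 0, "jaw": -1},
    {"dx": 0, "dy": 0, "dz": 0, "roll": 0, "jaw": -1},
  ],
)

```text
time_s: 16.13
ee_pos: [0.4457, 0.0585, 0.1934]
eef_rot: [3.141, 0.0, 1.6]
force: [0.3, -0.9, 0.0]
grip_width: 0.0941
grip_force: 0.0
```

```bash
python3 look.py w3 .4457 .058 .108
```

```text
1362 size [0.049 0.049 0.009] mid [0.4476 0.0567 0.1056] tcp [0.4464 0.058  0.1933] [3.14090149e+00 6.65823847e-05 1.59918439e+00]
tool dx,dy mm [-1.3  1.3]
```

View pics/w3.png

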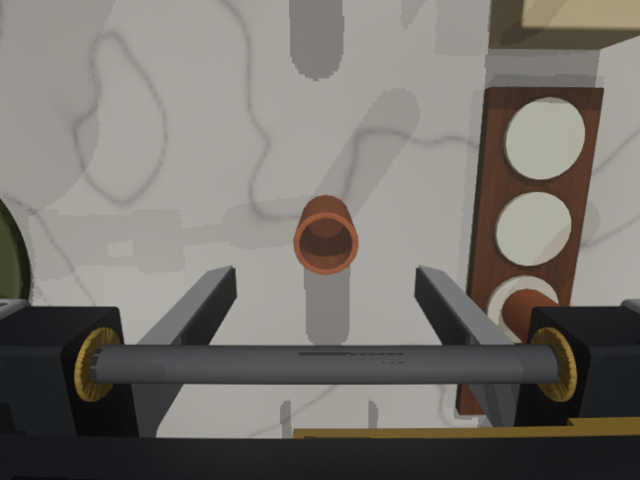

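The 108 mm beaker, with its rim at (326,243), is centred between the fingers. I'll descend to TCP z ≈ 51 mm and grip.

Emit:
send_rows(
  rows=[
    {"dx": -1, "dy": 1, "dz": 25, "roll": 0, "jaw": -1},
    {"dx": 0, "dy": 0, "dz": 25, "roll": 0, "jaw": -1},
    {"dx": 0, "dy": 0, "dz": 25, "roll": 0, "jaw": -1},
    {"dx": 0, "dy": 0, "dz": 25, "roll": 0, "jaw": -1},
    {"dx": 0, "dy": 0, "dz": 25, "roll": 0, "jaw": -1},
    {"dx": 0, "dy": 0, "dz": 12, "roll": 0, "jaw": -1},
    {"dx": 0, "dy": 0, "dz": 5, "roll": 0, "jaw": -1},
    {"dx": 0, "dy": 0, "dz": 0, "roll": 0, "jaw": -1},
    {"dx": 0, "dy": 0, "dz": 0, "roll": 0, "jaw": -1},
  ],
)

```text
time_s: 16.93
ee_pos: [0.4478, 0.0567, 0.0515]
eef_rot: [3.141, -0.0, 1.598]
force: [0.3, -0.4, 0.2]
grip_width: 0.094
grip_force: 0.0
```

Emit:
send_rows(
  rows=[
    {"dx": 0, "dy": 0, "dz": 0, "roll": 0, "jaw": 1},
    {"dx": 0, "dy": 0, "dz": 0, "roll": 0, "jaw": 1},
    {"dx": 0, "dy": 0, "dz": 0, "roll": 0, "jaw": 1},
    {"dx": 0, "dy": 0, "dz": 0, "roll": 0, "jaw": 1},
    {"dx": 0, "dy": 0, "dz": 0, "roll": 0, "jaw": 1},
    {"dx": 0, "dy": 0, "dz": 0, "roll": 0, "jaw": 1},
    {"dx": 0, "dy": 0, "dz": 0, "roll": 0, "jaw": 1},
    {"dx": 0, "dy": 0, "dz": 0, "roll": 0, "jaw": 1},
    {"dx": 0, "dy": 0, "dz": 0, "roll": 0, "jaw": 1},
    {"dx": 0, "dy": 0, "dz": 0, "roll": 0, "jaw": 1},
  ],
  force=20,
)

```text
time_s: 17.77
ee_pos: [0.4472, 0.0571, 0.0511]
eef_rot: [3.142, -0.0, 1.599]
force: [-0.7, -0.6, 1.5]
grip_width: 0.0504
grip_force: 20.0
```

Emit:
send_rows(
  rows=[
    {"dx": 0, "dy": 0, "dz": -10, "roll": 0, "jaw": 1},
    {"dx": 0, "dy": 0, "dz": -20, "roll": 0, "jaw": 1},
    {"dx": 0, "dy": 0, "dz": -25, "roll": 0, "jaw": 1},
    {"dx": 0, "dy": 0, "dz": -25, "roll": 0, "jaw": 1},
    {"dx": 0, "dy": 0, "dz": -20, "roll": 0, "jaw": 1},
    {"dx": 0, "dy": 0, "dz": -10, "roll": 0, "jaw": 1},
    {"dx": 2, "dy": 5, "dz": 0, "roll": 0, "jaw": 1},
    {"dx": 6, "dy": 15, "dz": 0, "roll": 0, "jaw": 1},
    {"dx": 8, "dy": 20, "dz": 0, "roll": 0, "jaw": 1},
    {"dx": 8, "dy": 20, "dz": 0, "roll": 0, "jaw": 1},
    {"dx": 8, "dy": 20, "dz": 0, "roll": 0, "jaw": 1},
    {"dx": 8, "dy": 20, "dz": 0, "roll": 0, "jaw": 1},
  ],
)

```text
time_s: 18.77
ee_pos: [0.5467, 0.1003, 0.1593]
eef_rot: [-3.139, 0.0, 1.598]
force: [-0.2, 0.1, -1.7]
grip_width: 0.0504
grip_force: 20.0
```

Emit:
send_rows(
  rows=[
    {"dx": 8, "dy": 20, "dz": 0, "roll": 0, "jaw": 1},
    {"dx": 8, "dy": 20, "dz": 0, "roll": 0, "jaw": 1},
    {"dx": 8, "dy": 20, "dz": 0, "roll": 0, "jaw": 1},
    {"dx": 8, "dy": 20, "dz": 0, "roll": 0, "jaw": 1},
    {"dx": 6, "dy": 15, "dz": 0, "roll": 0, "jaw": 1},
    {"dx": 2, "dy": 8, "dz": 0, "roll": 0, "jaw": 1},
    {"dx": 0, "dy": 3, "dz": 0, "roll": 0, "jaw": 1},
    {"dx": 0, "dy": 0, "dz": 0, "roll": 0, "jaw": 1},
    {"dx": 0, "dy": 0, "dz": 0, "roll": 0, "jaw": 1},
  ],
)

```text
time_s: 19.52
ee_pos: [0.6504, 0.1425, 0.16]
eef_rot: [-3.14, 0.0, 1.598]
force: [0.9, 0.0, -1.5]
grip_width: 0.0504
grip_force: 20.0
```

Emit:
send_rows(
  rows=[
    {"dx": 0, "dy": 0, "dz": 10, "roll": 0, "jaw": 1},
    {"dx": 0, "dy": 0, "dz": 20, "roll": 0, "jaw": 1},
    {"dx": 0, "dy": 0, "dz": 20, "roll": 0, "jaw": 1},
    {"dx": 0, "dy": 0, "dz": 15, "roll": 0, "jaw": 1},
    {"dx": 0, "dy": 0, "dz": 10, "roll": 0, "jaw": 1},
    {"dx": 0, "dy": 0, "dz": 6, "roll": 0, "jaw": 1},
    {"dx": 0, "dy": 0, "dz": 3, "roll": 0, "jaw": 1},
    {"dx": 0, "dy": 0, "dz": 2, "roll": 0, "jaw": 1},
    {"dx": 0, "dy": 0, "dz": 1.5, "roll": 0, "jaw": 1},
    {"dx": 0, "dy": 0, "dz": 0.8, "roll": 0, "jaw": 1},
    {"dx": 0, "dy": 0, "dz": 0, "roll": 0, "jaw": 1},
    {"dx": 0, "dy": 0, "dz": 0, "roll": 0, "jaw": 1},
  ],
)

```text
time_s: 20.52
ee_pos: [0.6511, 0.1427, 0.0732]
eef_rot: [3.141, -0.0, 1.599]
force: [-0.3, -0.6, -1.9]
grip_width: 0.0504
grip_force: 20.0
```

Emit:
send_rows(
  rows=[
    {"dx": 0, "dy": 0, "dz": 0.7, "roll": 0, "jaw": 1},
    {"dx": 0, "dy": 0, "dz": 0, "roll": 0, "jaw": 1},
    {"dx": 0, "dy": 0, "dz": 0, "roll": 0, "jaw": 1},
  ],
)

```text
time_s: 20.77
ee_pos: [0.651, 0.1427, 0.0722]
eef_rot: [3.141, -0.0, 1.599]
force: [-0.1, 0.5, -1.2]
grip_width: 0.0503
grip_force: 20.0
```

Emit:
send_rows(
  rows=[
    {"dx": 0, "dy": 0, "dz": 0.7, "roll": 0, "jaw": 1},
    {"dx": 0, "dy": 0, "dz": 0, "roll": 0, "jaw": 1},
    {"dx": 0, "dy": 0, "dz": 0, "roll": 0, "jaw": 1},
  ],
)

```text
time_s: 21.02
ee_pos: [0.651, 0.1428, 0.0721]
eef_rot: [3.141, -0.0, 1.599]
force: [-2.9, -1.9, 4.3]
grip_width: 0.0504
grip_force: 20.0
```

Emit:
send_rows(
  rows=[
    {"dx": 0, "dy": 0, "dz": 0, "roll": 0, "jaw": -1},
    {"dx": 0, "dy": 0, "dz": 0, "roll": 0, "jaw": -1},
    {"dx": 0, "dy": 0, "dz": 0, "roll": 0, "jaw": -1},
    {"dx": 0, "dy": 0, "dz": 0, "roll": 0, "jaw": -1},
    {"dx": 0, "dy": 0, "dz": 0, "roll": 0, "jaw": -1},
    {"dx": 0, "dy": 0, "dz": -10, "roll": 0, "jaw": -1},
    {"dx": 0, "dy": 0, "dz": -25, "roll": 0, "jaw": -1},
    {"dx": 0, "dy": 0, "dz": -30, "roll": 0, "jaw": -1},
    {"dx": 0, "dy": 0, "dz": -30, "roll": 0, "jaw": -1},
    {"dx": 0, "dy": 0, "dz": -25, "roll": 0, "jaw": -1},
    {"dx": 0, "dy": 0, "dz": 0, "roll": 0, "jaw": -1},
  ],
)

```text
time_s: 21.93
ee_pos: [0.6526, 0.143, 0.1984]
eef_rot: [3.133, -0.001, 1.599]
force: [0.8, -0.2, 0.6]
grip_width: 0.094
grip_force: 0.0
```

Emit:
send_rows(
  rows=[
    {"dx": 18, "dy": -22, "dz": 0, "roll": 0, "jaw": -1},
    {"dx": 18, "dy": -22, "dz": 0, "roll": 0, "jaw": -1},
    {"dx": 18, "dy": -22, "dz": 0, "roll": 0, "jaw": -1},
    {"dx": 18, "dy": -22, "dz": 0, "roll": 0, "jaw": -1},
    {"dx": 19, "dy": -22, "dz": 0, "roll": 0, "jaw": -1},
    {"dx": 19, "dy": -22, "dz": 0, "roll": 0, "jaw": -1},
    {"dx": 19, "dy": -22, "dz": 0, "roll": 0, "jaw": -1},
    {"dx": 19, "dy": -22, "dz": 0, "roll": 0, "jaw": -1},
    {"dx": 19, "dy": -22, "dz": 0, "roll": 0, "jaw": -1},
    {"dx": 19, "dy": -20, "dz": 0, "roll": 0, "jaw": -1},
    {"dx": 0, "dy": 0, "dz": 0, "roll": 0, "jaw": -1},
    {"dx": 0, "dy": 0, "dz": 0, "roll": 0, "jaw": -1},
  ],
)

```text
time_s: 22.93
ee_pos: [0.4272, 0.3232, 0.1917]
eef_rot: [3.141, -0.0, 1.601]
force: [0.5, 0.1, 0.4]
grip_width: 0.0938
grip_force: 0.0
```

```bash
python3 look.py w4 .428 .323 .09
```

```text
1209 size [0.049 0.049 0.009] mid [0.4295 0.3231 0.0877] tcp [0.4279 0.3226 0.1916] [ 3.14125427e+00 -6.98613528e-05  1.59933231e+00]
tool dx,dy mm [0.4 1.6]
```

View pics/w4.png

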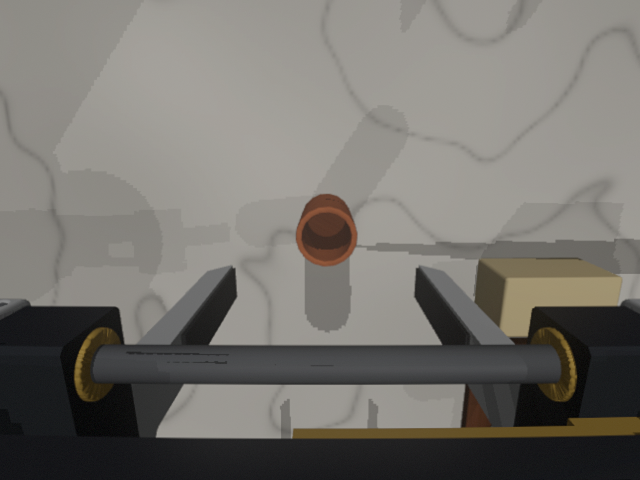

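The 90 mm beaker, with its rim at (327,237), is centred between the fingers. Descending and gripping.

Emit:
send_rows(
  rows=[
    {"dx": 0, "dy": 1, "dz": 25, "roll": 0, "jaw": -1},
    {"dx": 0, "dy": 0, "dz": 25, "roll": 0, "jaw": -1},
    {"dx": 0, "dy": 0, "dz": 25, "roll": 0, "jaw": -1},
    {"dx": 0, "dy": 0, "dz": 25, "roll": 0, "jaw": -1},
    {"dx": 0, "dy": 0, "dz": 25, "roll": 0, "jaw": -1},
    {"dx": 0, "dy": 0, "dz": 18, "roll": 0, "jaw": -1},
    {"dx": 0, "dy": 0, "dz": 7, "roll": 0, "jaw": -1},
    {"dx": 0, "dy": 0, "dz": 0, "roll": 0, "jaw": -1},
    {"dx": 0, "dy": 0, "dz": 0, "roll": 0, "jaw": -1},
  ],
)

```text
time_s: 23.73
ee_pos: [0.4296, 0.3224, 0.042]
eef_rot: [3.141, -0.0, 1.598]
force: [0.1, -0.3, -0.2]
grip_width: 0.0939
grip_force: 0.0
```

Emit:
send_rows(
  rows=[
    {"dx": 0, "dy": 0, "dz": 0, "roll": 0, "jaw": 1},
    {"dx": 0, "dy": 0, "dz": 0, "roll": 0, "jaw": 1},
    {"dx": 0, "dy": 0, "dz": 0, "roll": 0, "jaw": 1},
    {"dx": 0, "dy": 0, "dz": 0, "roll": 0, "jaw": 1},
    {"dx": 0, "dy": 0, "dz": 0, "roll": 0, "jaw": 1},
    {"dx": 0, "dy": 0, "dz": 0, "roll": 0, "jaw": 1},
    {"dx": 0, "dy": 0, "dz": 0, "roll": 0, "jaw": 1},
    {"dx": 0, "dy": 0, "dz": 0, "roll": 0, "jaw": 1},
    {"dx": 0, "dy": 0, "dz": 0, "roll": 0, "jaw": 1},
    {"dx": 0, "dy": 0, "dz": 0, "roll": 0, "jaw": 1},
  ],
  force=20,
)

```text
time_s: 24.57
ee_pos: [0.4288, 0.3226, 0.0414]
eef_rot: [-3.142, -0.0, 1.599]
force: [-0.7, -0.1, 0.3]
grip_width: 0.0502
grip_force: 20.0
```

Emit:
send_rows(
  rows=[
    {"dx": 0, "dy": 0, "dz": -10, "roll": 0, "jaw": 1},
    {"dx": 0, "dy": 0, "dz": -20, "roll": 0, "jaw": 1},
    {"dx": 0, "dy": 0, "dz": -25, "roll": 0, "jaw": 1},
    {"dx": 0, "dy": 0, "dz": -25, "roll": 0, "jaw": 1},
    {"dx": 0, "dy": 0, "dz": -20, "roll": 0, "jaw": 1},
    {"dx": 0, "dy": 0, "dz": -10, "roll": 0, "jaw": 1},
    {"dx": -5, "dy": 0, "dz": 0, "roll": 0, "jaw": 1},
    {"dx": -15, "dy": 0, "dz": 0, "roll": 0, "jaw": 1},
    {"dx": -25, "dy": 0, "dz": 0, "roll": 0, "jaw": 1},
    {"dx": -25, "dy": 0, "dz": 0, "roll": 0, "jaw": 1},
    {"dx": -25, "dy": 0, "dz": 0, "roll": 0, "jaw": 1},
    {"dx": -25, "dy": 0, "dz": 0, "roll": 0, "jaw": 1},
  ],
)

```text
time_s: 25.57
ee_pos: [0.4311, 0.2003, 0.1496]
eef_rot: [-3.139, 0.001, 1.598]
force: [0.2, 0.4, -1.3]
grip_width: 0.0502
grip_force: 20.0
```

Emit:
send_rows(
  rows=[
    {"dx": -25, "dy": 0, "dz": 0, "roll": 0, "jaw": 1},
    {"dx": -25, "dy": 0, "dz": 0, "roll": 0, "jaw": 1},
    {"dx": -25, "dy": 0, "dz": 0, "roll": 0, "jaw": 1},
    {"dx": -25, "dy": 0, "dz": 0, "roll": 0, "jaw": 1},
    {"dx": -25, "dy": 0, "dz": 0, "roll": 0, "jaw": 1},
    {"dx": -20, "dy": 5, "dz": 0, "roll": 0, "jaw": 1},
    {"dx": -8, "dy": 12, "dz": 0, "roll": 0, "jaw": 1},
    {"dx": 0, "dy": 20, "dz": 0, "roll": 0, "jaw": 1},
    {"dx": 0, "dy": 20, "dz": 0, "roll": 0, "jaw": 1},
    {"dx": 0, "dy": 20, "dz": 0, "roll": 0, "jaw": 1},
    {"dx": 0, "dy": 20, "dz": 0, "roll": 0, "jaw": 1},
  ],
)

```text
time_s: 26.48
ee_pos: [0.5331, 0.0512, 0.1495]
eef_rot: [-3.139, 0.0, 1.598]
force: [-0.6, 0.8, -1.8]
grip_width: 0.0503
grip_force: 20.0
```

Emit:
send_rows(
  rows=[
    {"dx": 0, "dy": 20, "dz": 0, "roll": 0, "jaw": 1},
    {"dx": 0, "dy": 20, "dz": 0, "roll": 0, "jaw": 1},
    {"dx": 0, "dy": 20, "dz": 0, "roll": 0, "jaw": 1},
    {"dx": 0, "dy": 20, "dz": 0, "roll": 0, "jaw": 1},
    {"dx": 0, "dy": 20, "dz": 0, "roll": 0, "jaw": 1},
    {"dx": 0, "dy": 13, "dz": 0, "roll": 0, "jaw": 1},
    {"dx": 0, "dy": 6, "dz": 0, "roll": 0, "jaw": 1},
    {"dx": 0, "dy": 2, "dz": 0, "roll": 0, "jaw": 1},
    {"dx": 0, "dy": 0, "dz": 0, "roll": 0, "jaw": 1},
    {"dx": 0, "dy": 0, "dz": 0, "roll": 0, "jaw": 1},
  ],
)

```text
time_s: 27.32
ee_pos: [0.6535, 0.0554, 0.1509]
eef_rot: [-3.141, -0.0, 1.598]
force: [-0.1, 0.6, -1.3]
grip_width: 0.0505
grip_force: 20.0
```

Emit:
send_rows(
  rows=[
    {"dx": 0, "dy": 0.5, "dz": 10, "roll": 0, "jaw": 1},
    {"dx": 0, "dy": 0, "dz": 20, "roll": 0, "jaw": 1},
    {"dx": 0, "dy": 0, "dz": 20, "roll": 0, "jaw": 1},
    {"dx": 0, "dy": 0, "dz": 15, "roll": 0, "jaw": 1},
    {"dx": 0, "dy": 0, "dz": 10, "roll": 0, "jaw": 1},
    {"dx": 0, "dy": 0, "dz": 6, "roll": 0, "jaw": 1},
    {"dx": 0, "dy": 0, "dz": 3, "roll": 0, "jaw": 1},
    {"dx": 0, "dy": 0, "dz": 2, "roll": 0, "jaw": 1},
    {"dx": 0, "dy": 0, "dz": 1.5, "roll": 0, "jaw": 1},
    {"dx": 0, "dy": 0, "dz": 0.8, "roll": 0, "jaw": 1},
    {"dx": 0, "dy": 0, "dz": 0, "roll": 0, "jaw": 1},
    {"dx": 0, "dy": 0, "dz": 0, "roll": 0, "jaw": 1},
  ],
)

```text
time_s: 28.32
ee_pos: [0.655, 0.0558, 0.0635]
eef_rot: [3.141, -0.0, 1.598]
force: [-0.4, -0.5, -2.3]
grip_width: 0.0503
grip_force: 20.0
```

Emit:
send_rows(
  rows=[
    {"dx": 0, "dy": 0, "dz": 0.7, "roll": 0, "jaw": 1},
    {"dx": 0, "dy": 0, "dz": 0, "roll": 0, "jaw": 1},
    {"dx": 0, "dy": 0, "dz": 0, "roll": 0, "jaw": 1},
  ],
)

```text
time_s: 28.57
ee_pos: [0.6549, 0.0558, 0.0624]
eef_rot: [3.141, -0.0, 1.599]
force: [0.5, -0.2, -1.0]
grip_width: 0.0505
grip_force: 20.0
```

Emit:
send_rows(
  rows=[
    {"dx": 0, "dy": 0, "dz": 0.7, "roll": 0, "jaw": 1},
    {"dx": 0, "dy": 0, "dz": 0, "roll": 0, "jaw": 1},
    {"dx": 0, "dy": 0, "dz": 0, "roll": 0, "jaw": 1},
  ],
)

```text
time_s: 28.82
ee_pos: [0.6549, 0.0558, 0.0624]
eef_rot: [3.141, 0.0, 1.599]
force: [-3.2, 0.1, 4.3]
grip_width: 0.0504
grip_force: 20.0
```

Contact. Releasing, rising and backing off towards the robot.

Emit:
send_rows(
  rows=[
    {"dx": 0, "dy": 0, "dz": 0, "roll": 0, "jaw": -1},
    {"dx": 0, "dy": 0, "dz": 0, "roll": 0, "jaw": -1},
    {"dx": 0, "dy": 0, "dz": 0, "roll": 0, "jaw": -1},
    {"dx": 0, "dy": 0, "dz": 0, "roll": 0, "jaw": -1},
    {"dx": 0, "dy": 0, "dz": 0, "roll": 0, "jaw": -1},
    {"dx": 0, "dy": 0, "dz": -10, "roll": 0, "jaw": -1},
    {"dx": 0, "dy": 0, "dz": -25, "roll": 0, "jaw": -1},
    {"dx": 0, "dy": 0, "dz": -30, "roll": 0, "jaw": -1},
    {"dx": 0, "dy": 0, "dz": -30, "roll": 0, "jaw": -1},
    {"dx": 0, "dy": 0, "dz": -30, "roll": 0, "jaw": -1},
    {"dx": 0, "dy": 0, "dz": 0, "roll": 0, "jaw": -1},
  ],
)

```text
time_s: 29.73
ee_pos: [0.6568, 0.0559, 0.1944]
eef_rot: [3.132, -0.0, 1.599]
force: [-0.1, -0.0, 1.6]
grip_width: 0.0942
grip_force: 0.0
```

Emit:
send_rows(
  rows=[
    {"dx": 0, "dy": -25, "dz": 0, "roll": 0, "jaw": -1},
    {"dx": 0, "dy": -25, "dz": 0, "roll": 0, "jaw": -1},
    {"dx": 0, "dy": -25, "dz": 0, "roll": 0, "jaw": -1},
    {"dx": 0, "dy": -25, "dz": 0, "roll": 0, "jaw": -1},
    {"dx": 0, "dy": -25, "dz": 0, "roll": 0, "jaw": -1},
    {"dx": 0, "dy": -25, "dz": 0, "roll": 0, "jaw": -1},
    {"dx": 0, "dy": -25, "dz": 0, "roll": 0, "jaw": -1},
    {"dx": 0, "dy": -25, "dz": 0, "roll": 0, "jaw": -1},
    {"dx": 0, "dy": -25, "dz": 0, "roll": 0, "jaw": -1},
    {"dx": 0, "dy": -20, "dz": 0, "roll": 0, "jaw": -1},
    {"dx": 0, "dy": 0, "dz": 0, "roll": 0, "jaw": -1},
    {"dx": 0, "dy": 0, "dz": 0, "roll": 0, "jaw": -1},
  ],
)

```text
time_s: 30.73
ee_pos: [0.4099, 0.049, 0.1874]
eef_rot: [3.14, 0.0, 1.599]
force: [1.4, 0.8, -0.0]
grip_width: 0.0942
grip_force: 0.0
```

```bash
python3 - <<'E'
from h import *
for n in("top","side"):
    c=camera(n);W=pts(c);save(c,n+"9")
    for k,x,y,h in((108,.651,.1425,.129),(90,.6543,.0556,.111),(72,.6575,-.032,.093),(54,.6607,-.12,.075),("brick",.648,.257,.064),("bowl",.666,-.232,.045)):
        r=.042 if k not in("brick","bowl") else .08
        p=W[(np.hypot(W[...,0]-x,W[...,1]-y)<r)&(W[...,2]>h-.008)&(W[...,2]<h+.01)]
        if len(p): m=(p.min(0)+p.max(0))/2;print(n,k,len(p),"mid",np.round(m,4),"size",np.round(np.ptp(p,axis=0),3),"off mm",np.round(1e3*(m[:2]-[x,y]),1))
        else: print(n,k,"none")
E
```

```text
top 108 169 mid [0.6493 0.1433 0.1275] size [0.049 0.047 0.013] off mm [-1.7  0.8]
top 90 167 mid [0.6541 0.057  0.1098] size [0.05  0.047 0.013] off mm [-0.2  1.4]
top 72 169 mid [ 0.6563 -0.0298  0.0914] size [0.05  0.048 0.013] off mm [-1.2  2.2]
top 54 162 mid [ 0.6607 -0.1195  0.0749] size [0.048 0.049 0.016] off mm [-0.   0.5]
top brick 1322 mid [0.6477 0.2566 0.0632] size [0.112 0.065 0.014] off mm [-0.3 -0.4]
top bowl 278 mid [ 0.6663 -0.2319  0.0434] size [0.09  0.087 0.012] off mm [0.3 0.1]
side 108 211 mid [0.6505 0.1418 0.1271] size [0.05  0.053 0.012] off mm [-0.5 -0.7]
side 90 196 mid [0.6547 0.056  0.109 ] size [0.049 0.058 0.012] off mm [0.4 0.4]
side 72 169 mid [ 0.657  -0.0314  0.0914] size [0.048 0.053 0.013] off mm [-0.5  0.6]
side 54 157 mid [ 0.6605 -0.1176  0.0733] size [0.049 0.059 0.013] off mm [-0.2  2.4]
side brick 1309 mid [0.6471 0.2539 0.0633] size [0.112 0.068 0.015] off mm [-0.9 -3.1]
side bowl 226 mid [ 0.6655 -0.2355  0.0437] size [0.088 0.094 0.013] off mm [-0.5 -3.5]
```

View pics/side9.png

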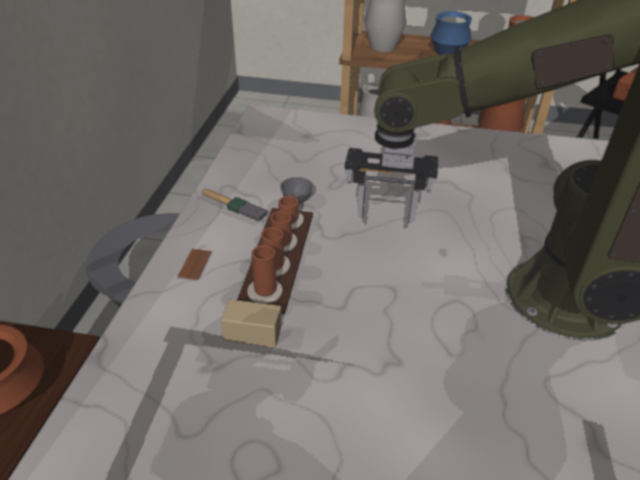

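View pics/top9.png

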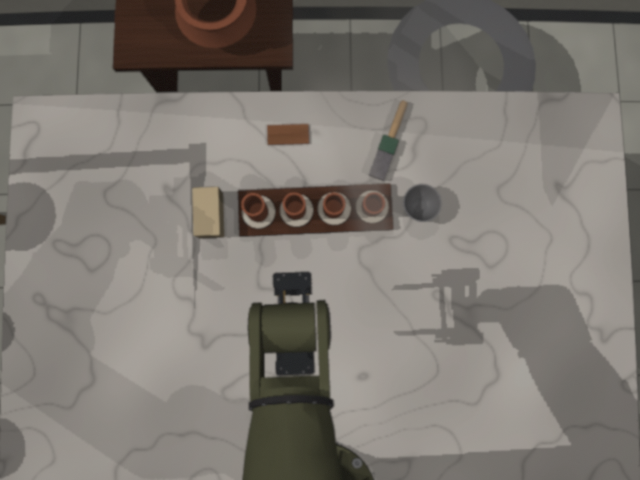

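Both views show all four beakers upright and centred within about 2 mm on their bats: 108 by the brick at (258,207), down to 54 by the bowl at (372,205). The brick (206,211) and bowl (422,203) have not moved.

```bash
python3 -c "
from station import *
print(hand_in())"
```

```text
the job is handed in; nothing more can be done
None
```

The job is handed in at about 31 s: all four beakers stand upright on their bats, tallest (108 mm) by the brick down to shortest (54 mm) by the bowl, each measured within about 2.5 mm of its bat's centre, with the brick and bowl where they were.

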